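# Stand a small deposit bottle in the flap-fronted return box

## Task

Return the small slim glass bottle on the tray to the deposit box: push it foot first through the sprung flap and stand it upright on the cardboard inside, close behind the box's front wall. How high the cardboard lies cannot be seen, so feel for it: set the glass down gently, neither dropping it nor pressing it hard on anything. Then come out so that the flap swings shut, and leave everything else on the bench where it was.

Things in the scene. Friction and masses are not known exactly. Their poses are not given: they have to be found in the camera images.
- bottle_mid (a point): centre (half-way up, 42.5 mm above the foot) of the small closed glass bottle to be returned: upright, 85 mm tall in all; round body 40 mm across up to 45 mm, sloping shoulder to 59 mm, then a black cap 24 mm across from 59 to 85 mm. About 0.1 kg. z axis: up along the bottle
- bin: the deposit box, fixed, of 3 mm sheet steel, 133 mm deep (x) by 230 mm wide (y). Origin: centre of its underside; x points to its back, y along its width, z up. Inner faces: front x = -63.5, back +63.5, sides y = -112 and +112 mm. The front wall ends in a lip; from it the mouth slopes up and back at 50 degrees to the hinge; behind that a roof, top at z = 284. Carrying handles on its sides reach y = +-140 mm
- lip (a point): top of the rolled lip (6 mm round) of the box's front wall, mid-width: x = -65, y = 0, z = 159 mm in the box's frame
- hinge (a point): middle of the flap's hinge axis: x = 33, y = 0, z = 274.6 mm in the box's frame; the axis runs along the box's y
- flap (a joint): angle of the push flap, rad: 0 = shut (sloping from the hinge down to the lip), grows as it swings inward, to 1.2. Aluminium sheet 148 long, 216 wide, 2.5 mm thick. Sprung shut: 0.6 N square to its lower edge starts it, 1.4 N holds it 0.5 rad open. A bottle pushed down at floor_spot slides on it and swings it 0.3 to 0.6 rad; it then leans, mostly sideways, with up to 3 N on bottle, fingers or gripper
- tall_mid (a point): centre of a tall glass bottle, 190 mm tall, 64 mm across, black cap; leave alone
- jar_mid (a point): centre of a wide glass jar with an aluminium lid, 94 mm tall, 68 mm across; leave alone
- brush_mid (a point): centre of a purple scrubbing brush with a bow handle, 150 x 48 x 65 mm, lying bristles down along its x; leave alone
- scraper_mid (a point): point in the handle of a flat comb-like lint scraper, 97 x 85 x 10 mm, lying flat, handle to its -x; leave alone
- dipper_mid (a point): centre of the aluminium dipper's bowl, 112 mm across, 75 mm tall, with a handle rising to 84 mm and ending 176 mm from the centre along its x; leave alone
- tray: the stainless tray, fixed, 280 (x) by 340 (y) mm, rim 14 mm high, floor 3 mm thick; origin: centre of its underside. Bottles, jar, brush and scraper stand or lie on its floor. The bottle and its two neighbours stand in a row along the tray's y, about 115 mm apart
- floor_spot (a point): point on the box's steel floor (z = 3 mm) where the bottle fits best, 43 mm behind the front wall: x = -20, y = 0 in the box's frame. A flat, level cardboard cushion covers the floor; its top lies 8 to 42 mm above the box's underside, differs each time, is hidden and not given: feel for it. It gives about 1 mm per 8 N. The flap shuts over a bottle whose axis is at x = -40 to -10
Things that resemble listed ones, but are neither listed nor needed, are in the scene too. Leave any green or pink look-alike of the part that bears bottle_mid alone.

How it is judged:
On the way:
1. the small bottle, upright above the lip's inside, pushes the flap open with its foot (value of joint flap above 0.12 rad and contact force between bottle and bin above 0.2 N and x of bottle_mid in the frame of bin between -0.063 and 0.04 m and z of bottle_mid in the frame of bin above 0.1 m and angle between bottle_mid's own z axis and vertical below 0.6 rad), for 0.05 s.
At the end, for the whole second after the job is handed in: The small bottle stands upright (within 0.15 rad) and at rest on the cardboard inside the box, and the flap is shut (within 0.06 rad) (x of bottle_mid in the frame of bin between -0.063 and 0.063 m and y of bottle_mid in the frame of bin between -0.112 and 0.112 m and z of bottle_mid in the frame of bin below 0.092 m and angle between bottle_mid's own z axis and vertical below 0.15 rad and linear speed of bottle below 0.02 m/s and value of joint flap below 0.06 rad); the robot touches nothing.
It fails at once if the glass bottle is pressed or knocked against the box, its flap or its cardboard with more than 20 N (contact force between bottle and bin above 20 N).
It fails at once if the bottle is dropped or plunged inside the box (faster than 0.2 m/s) (linear speed of bottle above 0.2 m/s and z of bottle_mid in the frame of bin below 0.19 m and x of bottle_mid in the frame of bin between -0.063 and 0.063 m and y of bottle_mid in the frame of bin between -0.112 and 0.112 m).
It fails at once if another thing on the bench is shifted by more than 30 mm (distance of any of tall_mid, jar_mid, brush_mid, scraper_mid, dipper_mid from where it was at the start of the episode above 0.03 m).
It also fails if it takes over 61 s, if anything falls off the work surface, if the arm or the gripper's body presses on something with over 40 N, if the wrist force passes 120 N, or if a joint passes its speed limit or range.

## Robot

A 7-joint arm with a two-finger parallel gripper is mounted at the origin on the work surface. World frame = base frame: x ahead of the robot, y to its left, z up, the work surface at z = 0. Lengths are in m, angles in rad, forces in N, time in s.
With the tool pointing down it reaches from about 0.35 to 0.9 m from the base axis. Payload 8.1 kg.
Tool frame: the origin (TCP) lies at the very end of the fingers, on their centre line; the grasp point (between the pads) lies ctrl.grip_point_offset behind it (ctrl.grip_point_offset is the distance from the TCP to the grasp point, in m); y points along the fingers, z is the direction in which the jaws open and shut, and the axes are right-handed (so a half turn about y gives the same grasp; the last joint's range is limited). The gripper opens to 85 mm and grips with 20 to 120 N. Pads are 22 mm wide; open, the fingers measure 114 mm over their backs; the gripper's body (76 mm by 85 mm) begins 54 mm behind the grasp point. The pads swing forward as they close: fully open they stand 13 mm farther back than shut.
Start: joints at [1.131, 0.434, 0.025, 1.573, -0.012, 1.134, -0.075], TCP at [0.207, -0.59, 0.231] pointing down, gripper open.
Joint ranges: [-2.62, 2.62], [-0.44, 2.09], [-1.27, 1.32], [0.08, 2.57], [-1.32, 4.46], [0.12, 2], [-2.74, 2.74]. Speed limits (rad/s): [2.22, 2.22, 3.01, 3.01, 3.14, 3.14, 3.14].

## Interface

Orientations are given as [roll, pitch, yaw] about the fixed x, y, z axes, in that order (R = Rz(yaw) Ry(pitch) Rx(roll)).
In Python, from bench import ctrl gives the robot as it stands.
- The arm moves only by the tool carry_out, never from a script. Its argument "plan" is one flat list of numbers, 5 for each row, row after row: the shift along the tool's x, y, z in units of 25 mm (1.0 is 25 mm), then the turn about the tool's y in units of 5 degrees (1.0 is 5 degrees), then the closure, from -1 (fully open) to 1 (shut). A call has 1 to 12 rows; each row shifts and turns the commanded pose from where the row before left it, along the tool's axes as they then stand; what a row does not reach is not made up. A row lasts 1/12 s, in which the tool goes at most 41.7 mm and 7.16 degrees, less where a joint would pass 70% of its speed; a pose out of reach is approached as far as the arm can. A call is refused whole if a number of a shift passes 1 or a number of a turn 1, either way. A call with a gripper value outside its range is refused whole. The fingers move at their own pace and stop on an object; the grip force is fixed at half the most. Time passes only in rows, so rows that do not move let the fingers close. It gives the time, the measured TCP pose, the force and the opening at its end, in the units of the state.
- ctrl.sense(): the state, without advancing time (a new reading comes with each control period).
- ctrl.read_camera(name): name is "side" or "top"; returns the picture (384x512x3 uint8, red, green, blue); there is no depth.
- ctrl.camera_params(name): a dict with "fovy" (degrees; the focal length in pixels is half the picture's height over the tangent of half this angle, whatever the lens; pixels are square), "cx", "cy" (the principal point, pixels), "distortion" ([k1, k2, p1, p2, k3] as OpenCV has them; the pictures are not rectified), "position" and "attitude" of the camera in the world. Camera axes: x right, y up, looking along -z (the intrinsics and any distortion apply to the point x, -y, -z); pixel columns grow to the right and rows downward; lengths in m; the calibration is good to about 2 mm. A picture is of the moment at which its call begins. camera_params takes no time and is no camera call.
- ctrl.close_job(): hands the job in, once; it reports no verdict.
Trained networks look in the newest picture that a camera, given by its name, has taken for a name from the list of things; names that differ only in an ending like _2 or _b are one class to them, and where a whole thing is asked for, a point or a joint stands for the part that bears it (a point fixed in the world has none). Each returns a list of dicts, best first, with "score" (0 to 1); they miss things now and then, are a little off and sometimes report something else, mostly with a low value. They report only what shows in the picture. A call takes as long as a camera call. They do not tell look-alikes from the thing itself.
- ctrl.find_in(camera, label): "xy" ([column, row] in pixels, amid what is visible of it).
- ctrl.mark_of(camera, label): "xy" ([column, row] in pixels: a listed point, or the origin of a listed thing).
The state is a dict: "t": time; "joints": joint angles; "dq": joint speeds; "joint_torque": joint torques, N m; "tcp_pos": TCP position; "ee_rot": TCP orientation; "force": force on the tool from outside, world axes, zero at the start; "wrist_torque": the same for the moment, N m; "grip_width": finger opening in m.
Only numpy, scipy, OpenCV 4.12 (cv2) and the standard library are available. Lean on these libraries where they do the work, as an engineer would, in place of code of your own. Each camera call takes 0.05 s, during which the arm holds its last target.

## Working session

There is one attempt and no reset: what is moved stays moved. The work goes in short steps, Python scripts to look and compute and a tool call to move; the robot and the scene stay as the last step left them, time stands still between calls to the robot, and variables do not carry over. Pictures are saved under pics/ and viewed, and the job is handed in when it is done.

Besides the shell and the picture viewer there is one more tool, called after "Request:" as name(argument=value, ...) on one line, values as JSON. carry_out: Moves the arm, as the interface text tells. Its arguments: {"type":"object","properties":{"plan":{"type":"array"}},"required":["plan"]}

```bash
ls; mkdir -p pics; python3 - <<'E'
from bench import ctrl
import cv2
print(ctrl.sense()); print(ctrl.grip_point_offset)
for c in ("side","top"):
    im=ctrl.read_camera(c); cv2.imwrite(f"pics/{c}0.png",im[:,:,::-1]); print(c,ctrl.camera_params(c))
    for l in ["bottle_mid","bin","lip","hinge","flap","tall_mid","jar_mid","brush_mid","scraper_mid","dipper_mid","tray","floor_spot"]:
        print(l,[(d["xy"],round(d["score"],2)) for d in ctrl.mark_of(c,l)][:4])
E
```

```text
pics
{'t': 0.0, 'joints': array([ 1.13140372,  0.43522187,  0.02495939,  1.57409131, -0.01157581,
        1.13400499, -0.0750831 ]), 'dq': array([-0.00147353, -0.00103255,  0.00122784,  0.00034512,  0.00035557,
        0.0003934 ,  0.00076799]), 'joint_torque': array([-2.70086666e-04, -6.70476079e+01,  1.02498349e+00, -3.16211951e+01,
        1.55956764e-02,  1.23861365e-02,  1.16027859e-06]), 'tcp_pos': array([ 0.20631798, -0.58942946,  0.23052875]), 'ee_rot': array([-1.57236927e+00, -1.59501764e-04, -2.80483020e+00]), 'force': array([-0.18016538,  0.51192489,  0.02838871]), 'wrist_torque': array([-0.02234553, -0.0549726 , -0.01758687]), 'grip_width': 0.08523303176024696}
0.0187
side {'fovy': 50.187909374599265, 'cx': 250.19845241990538, 'cy': 193.03365871307813, 'distortion': array([0.03172053, 0.        , 0.        , 0.        , 0.        ]), 'position': array([0.46885994, 0.68121839, 0.95659967]), 'attitude': array([ 0.7245675 ,  0.01121487, -3.02113771])}
bottle_mid [([245.6, 217.0], 0.6), ([335.8, 163.7], 0.53), ([215.1, 253.4], 0.51), ([198.1, 155.9], 0.5)]
bin [([239.8, 308.5], 0.71)]
lip [([262.8, 270.2], 0.78)]
hinge [([215.6, 252.8], 0.73)]Traceback (most recent call last):
  File "<stdin>", line 7, in <module>
ValueError: it knows: bin, bottle_mid, brush_mid, dipper_mid, floor_spot, hinge, jar_mid, lip, scraper_mid, tall_mid, tray
```

```bash
python3 - <<'E'
from bench import ctrl
import cv2
for c in ("side","top"):
    im=ctrl.read_camera(c); cv2.imwrite(f"pics/{c}1.png",im[:,:,::-1]); 
    if c=="top":print(c,ctrl.camera_params(c))
    for l in ["bottle_mid","bin","lip","hinge","tall_mid","jar_mid","brush_mid","scraper_mid","dipper_mid","tray","floor_spot"]:
        print(l,[(d["xy"],round(d["score"],2)) for d in ctrl.mark_of(c,l)][:4])
E
```

```text
bottle_mid [([197.4, 153.9], 0.75), ([246.7, 217.4], 0.71), ([336.5, 162.0], 0.58)]
bin [([235.7, 308.1], 0.92)]
lip [([263.1, 275.0], 0.92)]
hinge [([213.1, 253.3], 0.58)]
tall_mid [([257.1, 169.8], 0.73)]
jar_mid [([254.9, 129.3], 0.86)]
brush_mid [([290.1, 150.1], 0.82), ([257.2, 170.2], 0.45)]
scraper_mid [([292.7, 188.1], 0.74)]
dipper_mid [([172.9, 200.3], 0.78)]
tray [([265.5, 165.1], 0.68)]
floor_spot []
top {'fovy': 51.55441937794219, 'cx': 253.9724777290853, 'cy': 194.68656156611155, 'distortion': array([-0.11421806,  0.        ,  0.        ,  0.        ,  0.        ]), 'position': array([0.35516508, 0.02475341, 1.24678555]), 'attitude': array([ 0.21581526, -0.00443012, -1.65289891])}
bottle_mid [([330.6, 143.8], 0.62), ([353.7, 283.7], 0.58), ([264.3, 204.1], 0.57), ([344.5, 203.5], 0.54)]
bin [([182.4, 218.8], 0.64)]
lip [([182.8, 233.4], 0.69)]
hinge [([157.8, 190.5], 0.84)]
tall_mid [([308.5, 204.8], 0.91)]
jar_mid [([378.4, 194.0], 0.64)]
brush_mid [([368.8, 237.9], 0.93)]
scraper_mid [([318.9, 247.3], 0.8)]
dipper_mid [([270.6, 140.0], 0.9)]
tray [([339.8, 220.9], 0.76)]
floor_spot [([183.8, 220.8], 0.82)]
```

View pics/side0.png

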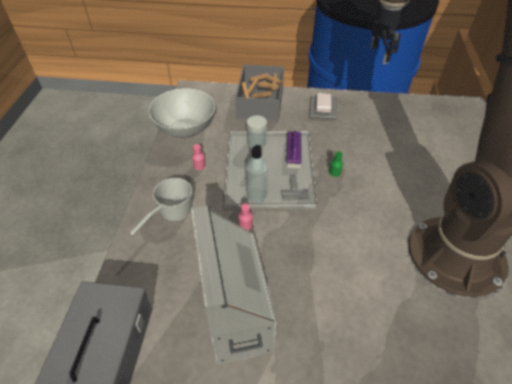

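View pics/top1.png

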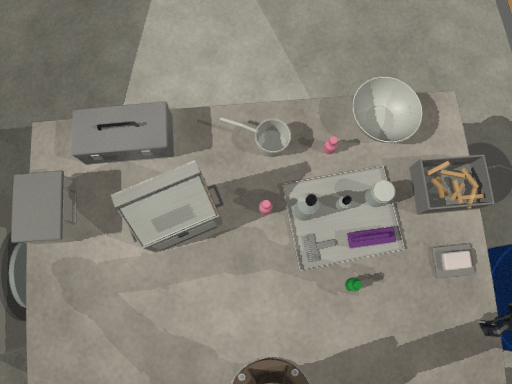

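Bottle candidates in the top view: pink (331,144), pink (265,206), green (353,284) and the clear glass one with a black cap at (345,203), standing in the row between the tall bottle (308,205) and the jar (380,192). The clear one fits the description, so I'll check it in a close crop.

```bash
cat > h.py <<'E'
import numpy as np, cv2
from scipy.spatial.transform import Rotation as R
from bench import ctrl
def cam(c):
    p=ctrl.camera_params(c); f=192/np.tan(np.radians(p["fovy"]/2))
    K=np.array([[f,0,p["cx"]],[0,f,p["cy"]],[0,0,1.]]); 
    Rw=R.from_euler('xyz',p["attitude"]).as_matrix()
    return K,np.array(p["distortion"],float),Rw,np.array(p["position"])
F=np.diag([1,-1,-1.])
def proj(c,P):
    K,D,Rw,t=cam(c); M=F@Rw.T
    return cv2.projectPoints(np.atleast_2d(P).astype(float),cv2.Rodrigues(M)[0],-M@t,K,D)[0].reshape(-1,2)
def onplane(c,uv,z):
    K,D,Rw,t=cam(c); n=cv2.undistortPoints(np.array([[uv]],float),K,D).reshape(2)
    d=Rw@F@np.array([n[0],n[1],1]); return t+d*(z-t[2])/d[2]
E
python3 - <<'E'
import cv2
t=cv2.imread('pics/top1.png'); s=cv2.imread('pics/side1.png')
cv2.imwrite('pics/c1.png',cv2.resize(t[155:280,275:415],None,fx=5,fy=4.75,interpolation=cv2.INTER_CUBIC))
cv2.imwrite('pics/c2.png',cv2.resize(t[155:260,105:225],None,fx=5.7,fy=5.7,interpolation=cv2.INTER_CUBIC))
cv2.imwrite('pics/c3.png',cv2.resize(s[110:365,180:340],None,fx=2.3,fy=2.3,interpolation=cv2.INTER_CUBIC))
E
python3 - <<'E'
from h import *
print(onplane('top',(344.5,203.5),.0455),onplane('top',(308.5,204.8),.098),onplane('top',(378.4,194),.05))
print(onplane('top',(182.8,233.4),.159),onplane('top',(157.8,190.5),.2746))
print(onplane('side',(263.1,275),.159),onplane('side',(213.1,253.3),.2746))
E
```

```text
[ 0.56657788 -0.27958947  0.0455    ] [ 0.56227137 -0.1588025   0.098     ] [ 0.58691405 -0.38955407  0.05      ]
[0.49957341 0.20465389 0.159     ] [0.59767642 0.24399743 0.2746    ]
[0.5053211  0.21775143 0.159     ] [0.60250107 0.24796489 0.2746    ]
```

View pics/c1.png

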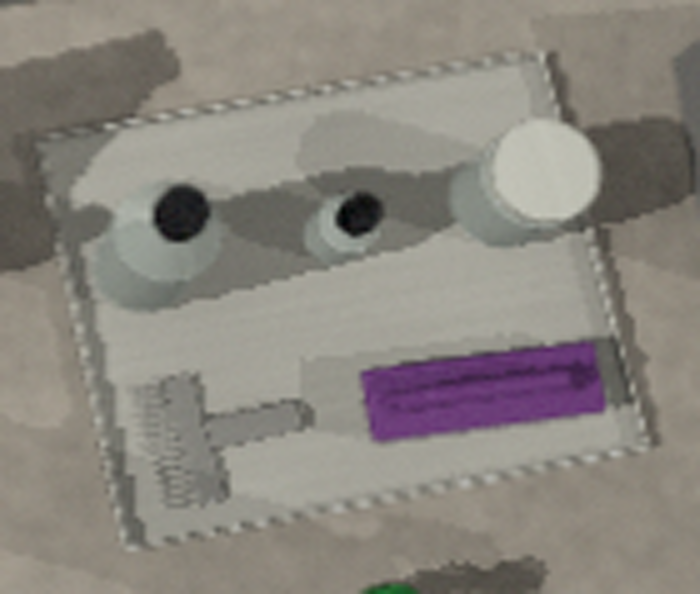

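View pics/c2.png

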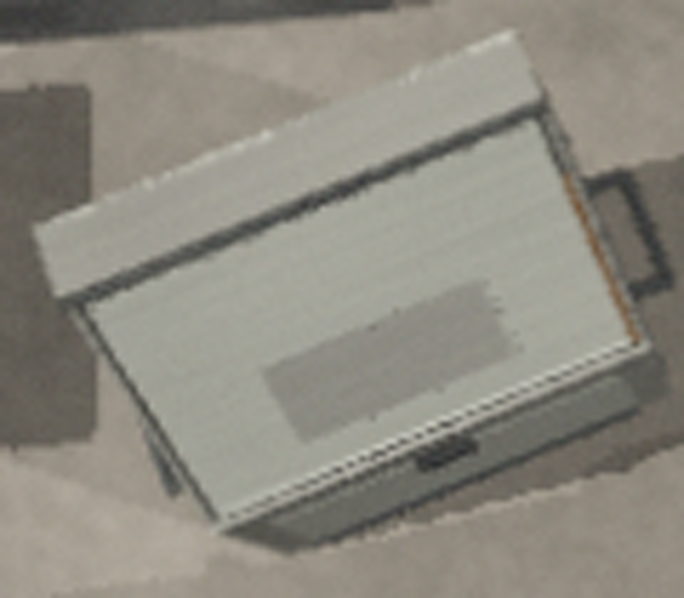

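View pics/c3.png

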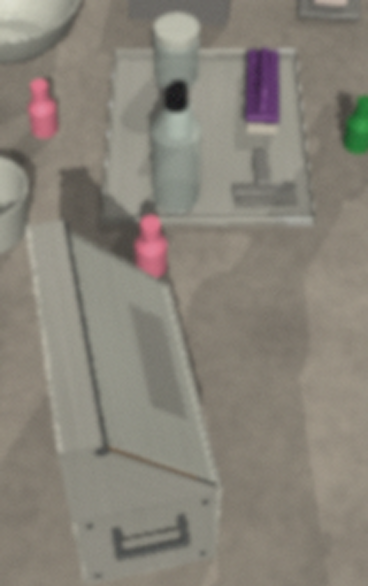

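```bash
cat > fit.py <<'E'
from h import *
from scipy.optimize import least_squares
T=lambda p:(105+p[0]/5.7,155+p[1]/5.7)
S=lambda p:(180+p[0]/2.3,110+p[1]/2.3)
obs=[('top',T((218,529)),(-66,115,157)),('top',T((649,347)),(-66,-115,157)),('top',T((35,228)),(66.5,115,284)),('top',T((515,33)),(66.5,-115,284)),
('side',S((217,485)),(-66,115,157)),('side',S((30,228)),(66.5,-115,284)),('side',S((60,452)),(66.5,115,284)),
('top',(182.8,233.4),(-65,0,159)),('top',(157.8,190.5),(33,0,274.6)),('side',(263.1,275),(-65,0,159)),('side',(213.1,253.3),(33,0,274.6))]
def w(p,q): 
    c,s=np.cos(p[2]),np.sin(p[2]); q=np.array(q)/1000; return np.array([p[0]+c*q[0]-s*q[1],p[1]+s*q[0]+c*q[1],q[2]])
def res(p): return np.array([proj(c,w(p,q))[0]-np.array(uv) for c,uv,q in obs])
r=least_squares(lambda p:res(p).ravel(),[.55,.22,.35],loss='soft_l1',x_scale=[.1,.1,.1])
print(r.x,np.degrees(r.x[2])); print(res(r.x).round(1))
print('spot',w(r.x,(-20,0,3)),'lip',w(r.x,(-65,0,159)))
U=lambda p:(275+p[0]/5,155+p[1]/4.75)
print('cap',onplane('top',U((360,213)),.088), 'jarlid',onplane('top',U((546,170)),.097),'tallcap',onplane('top',U((181,212)),.193))
for d in ['top']:
  ctrl.read_camera(d)
  print([(x['xy'],x['score']) for x in ctrl.mark_of(d,'bottle_mid')])
  print([(x['xy'],x['score']) for x in ctrl.find_in(d,'bottle_mid')])
E
python3 fit.py
```

```text
[0.56686715 0.23295499 0.32205388] 18.45232819218433
[[-1.7  0.3]
 [-0.2  0.1]
 [-0.8  0. ]
 [-0.4 -0.5]
 [ 2.1  1.2]
 [-1.1 -1.9]
 [-0.2 -0.6]
 [-2.9 -1.8]
 [ 0.2 -0.2]
 [ 0.3 -2.1]
 [ 2.6 -1.7]]
spot [0.54789541 0.22662467 0.003     ] lip [0.50520898 0.21238148 0.159     ]
cap [ 0.56956331 -0.27784337  0.088     ] jarlid [ 0.58617151 -0.39261585  0.097     ] tallcap [ 0.55874297 -0.15254666  0.193     ]
[([346.4, 206.7], 0.61), ([355.5, 284.0], 0.6), ([330.7, 144.6], 0.56), ([264.3, 206.0], 0.42), ([368.6, 234.8], 0.37)]
[([377.0, 190.1], 0.75), ([327.9, 144.3], 0.73), ([344.7, 203.5], 0.68), ([266.4, 207.3], 0.42)]
```

```bash
cat > ov.py <<'E'
import sys
exec(open('fit.py').read().split("U=lambda")[0])
def ov(p,name):
  for c,box,k in (('top',(105,155,225,260),5.7),('side',(180,190,290,365),3.4)):
    im=cv2.imread(f'pics/{c}1.png')[box[1]:box[3],box[0]:box[2]]
    im=cv2.resize(im,None,fx=k,fy=k,interpolation=cv2.INTER_CUBIC)
    for a,b in [((-66,115,157),(-66,-115,157)),((66.5,115,284),(66.5,-115,284)),((66.5,115,284),(66.5,115,0)),((66.5,115,0),(-66.5,115,0)),((-66.5,115,0),(-66.5,115,157)),((-66.5,115,0),(-66.5,-115,0)),((33,-115,284),(33,115,284)),((66.5,-115,284),(33,-115,284)),((66.5,115,284),(33,115,284)),((66.5,-115,284),(66.5,-115,0))]:
      q=(proj(c,np.array([w(p,a),w(p,b)]))-np.array(box[:2])+.5)*k
      cv2.line(im,tuple(map(int,q[0])),tuple(map(int,q[1])),(0,0,255),1)
    cv2.imwrite(f'pics/{name}_{c}.png',im)
ov(r.x,'ov1')
E
python3 ov.py
```

```text
[0.56686715 0.23295499 0.32205388] 18.45232819218433
[[-1.7  0.3]
 [-0.2  0.1]
 [-0.8  0. ]
 [-0.4 -0.5]
 [ 2.1  1.2]
 [-1.1 -1.9]
 [-0.2 -0.6]
 [-2.9 -1.8]
 [ 0.2 -0.2]
 [ 0.3 -2.1]
 [ 2.6 -1.7]]
spot [0.54789541 0.22662467 0.003     ] lip [0.50520898 0.21238148 0.159     ]
```

View pics/ov1_top.png

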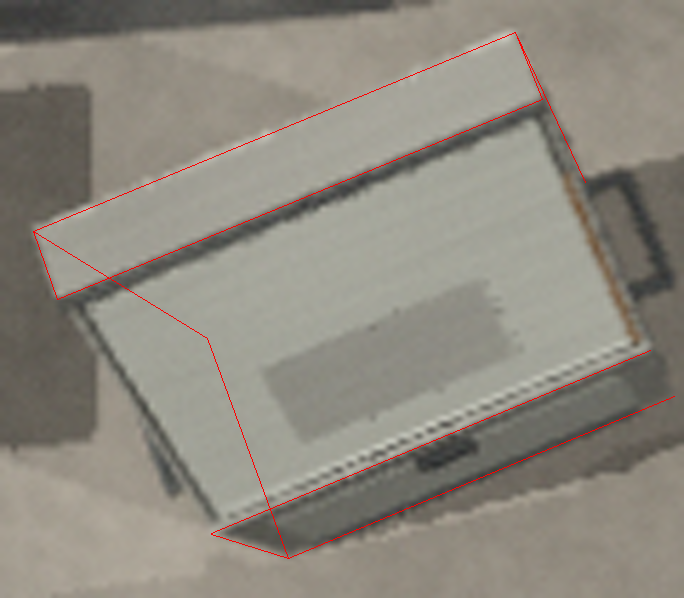

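View pics/ov1_side.png

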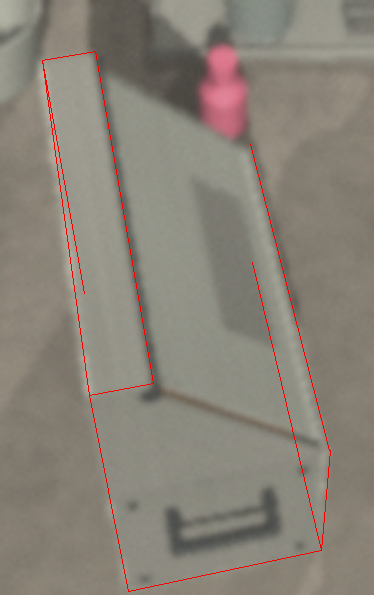

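The crop shows a clear glass bottle with a black cap between the tall bottle and the jar, with the cap at about (347,200). That is the one to return. The box overlay fits within about 3 mm. Now approaching.

Request:
carry_out(plan=[-1, 0, -0.39, 0, -0.2, -1, 0, -0.39, 0, -0.2, -1, 0, -0.39, 0, -0.2, -1, 0, -0.39, 0, -0.2, -1, 0, -0.39, 0, -0.2, -1, 0, -0.39, 0, -0.2, -1, 0, -0.39, 0, -0.2, -1, 0, -0.39, 0, -0.2, -1, 0, -0.39, 0, -0.2, -1, 0, -0.39, 0, -0.2, -1, 0, -0.39, 0, -0.2, -1, 0, -0.39, 0, -0.2])

```text
t: 2.6
tcp_pos: [0.4519, -0.3794, 0.2314]
ee_rot: [-1.571, 0.0, -2.805]
force: [-0.0, 0.1, -0.3]
grip_width: 0.0517
```

Request:
carry_out(plan=[-1, 0, -0.39, 0, -0.2, -1, 0, -0.39, 0, -0.2, -1, 0, -0.39, 0, -0.2, -1, 0, -0.39, 0, -0.2, -1, 0, -0.39, 0, -0.2, -0.8, 0, -0.28, 0, -0.2, 0, 0, 0, 0, -0.2, 0, 0, 0, 0, -0.2, 0, 0, 0, 0, -0.2])

```text
t: 3.35
tcp_pos: [0.5689, -0.2805, 0.2312]
ee_rot: [-1.57, -0.001, -2.805]
force: [0.4, -1.4, 0.0]
grip_width: 0.0511
```

```bash
cat > st.py <<'E'
from h import *
import sys
s=ctrl.sense(); tx,ty=float(sys.argv[1]),float(sys.argv[2])
y=s['ee_rot'][2]; d=np.array([tx,ty])-s['tcp_pos'][:2]
print(s['t'],s['tcp_pos'],s['ee_rot'],s['force'],s['grip_width'],s['joints'].round(2))
print('units x',d@[np.cos(y),np.sin(y)]/.025,'z',d@[-np.sin(y),np.cos(y)]/.025)
if len(sys.argv)>3:
  for c in ('top','side'):
    cv2.imwrite(f'pics/{c}_{sys.argv[3]}.png',ctrl.read_camera(c)[:,:,::-1])
    print(proj(c,s['tcp_pos']))
E
python3 st.py .569 -.279 a
```

```text
3.35 [ 0.56894512 -0.2804979   0.23118251] [-1.57045923e+00 -7.42382000e-04 -2.80536155e+00] [ 0.36460957 -1.39093752  0.04748154] 0.05110384311965612 [ 0.44  0.46 -0.1   1.54  0.05  1.15 -0.91]
units x -0.021840474186336695 z -0.05583666607764489
[[360.50987801 189.09315187]]
[[258.63883966 108.67678665]]
```

Request:
carry_out(plan=[0, 0.9, -0.05, 0, -0.2, 0, 0.9, 0, 0, -0.2, 0, 0.9, 0, 0, -0.2, 0, 0.8, 0, 0, -0.2, 0, 0.5, 0, 0, -0.2, 0, 0, 0, 0, -0.2, 0, 0, 0, 0, -0.2])

```text
t: 4.03
tcp_pos: [0.5682, -0.2795, 0.1312]
ee_rot: [-1.571, -0.001, -2.806]
force: [0.5, 0.0, 0.7]
grip_width: 0.0515
```

```bash
python3 st.py .569 -.279 b; python3 - <<'E'
import cv2
t=cv2.imread('pics/top_b.png')[140:260,285:425]; s=cv2.imread('pics/side_b.png')[60:220,190:330]
cv2.imwrite('pics/cb.png',cv2.hconcat([cv2.resize(t,(400,343),interpolation=2),cv2.resize(s,(300,343),interpolation=2)]))
E
```

```text
4.0333 [ 0.5681859  -0.27946522  0.13116848] [-1.57124564e+00 -1.08264444e-03 -2.80624760e+00] [0.45952838 0.0202067  0.67381429] 0.05145942259803113 [ 0.44  0.54 -0.1   1.66  0.07  0.94 -0.92]
units x -0.03687429424441462 z -0.006855548125974353
[[351.06648263 197.25333802]]
[[258.70681913 135.59428129]]
```

View pics/cb.png

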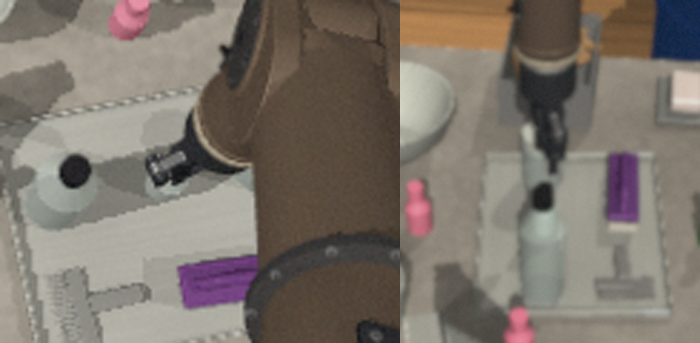

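The gripper is above the small bottle, with the fingertips at about (318,198) in the top view, clear of the tall bottle and the jar. Going down to the cap and closing.

Request:
carry_out(plan=[0, 0.8, 0, 0, -0.2, 0, 0.7, 0, 0, -0.2, 0, 0.6, 0, 0, -0.2, 0, 0.5, 0, 0, -0.2, 0, 0.33, 0, 0, -0.2, 0, 0, 0, 0, -0.2, 0, 0, 0, 0, -0.2])

```text
t: 4.72
tcp_pos: [0.5693, -0.2788, 0.0585]
ee_rot: [-1.57, 0.0, -2.805]
force: [0.2, -0.4, -0.2]
grip_width: 0.0513
```

Request:
carry_out(plan=[0, 0, 0, 0, 0.1, 0, 0, 0, 0, 0.3, 0, 0, 0, 0, 0.5, 0, 0, 0, 0, 1, 0, 0, 0, 0, 1, 0, 0, 0, 0, 1, 0, 0, 0, 0, 1, 0, 0, 0, 0, 1])

```text
t: 5.38
tcp_pos: [0.5699, -0.2793, 0.0592]
ee_rot: [-1.569, 0.002, -2.805]
force: [-0.3, -1.3, 5.9]
grip_width: 0.0225
```

Request:
carry_out(plan=[0, 0, 0, 0, 1, 0, 0, 0, 0, 1, 0, 0, 0, 0, 1, 0, -0.2, 0, 0, 1, 0, -0.3, 0, 0, 1, 0, -0.5, 0, 0, 1, 0, 0, 0, 0, 1, 0, 0, 0, 0, 1])

```text
t: 6.05
tcp_pos: [0.5698, -0.2789, 0.0843]
ee_rot: [-1.569, 0.002, -2.805]
force: [-0.5, 0.2, -0.5]
grip_width: 0.0225
```

```bash
python3 st.py .569 -.279 c; python3 - <<'E'
import cv2
t=cv2.imread('pics/top_c.png')[140:260,285:425]; s=cv2.imread('pics/side_c.png')[60:220,190:330]
cv2.imwrite('pics/cc.png',cv2.hconcat([cv2.resize(t,(400,343),interpolation=2),cv2.resize(s,(300,343),interpolation=2)]))
E
```

```text
6.05 [ 0.56978335 -0.27885831  0.08431677] [-1.56940160e+00  1.62316768e-03 -2.80481487e+00] [-0.50735292  0.15018607 -0.54784988] 0.022517435124240155 [ 0.44  0.6  -0.1   1.7   0.08  0.85 -0.93]
units x 0.03144668389620089 z -0.0050051418502079234
[[347.03721577 199.99049828]]
[[258.11621304 147.10740787]]
```

View pics/cc.png

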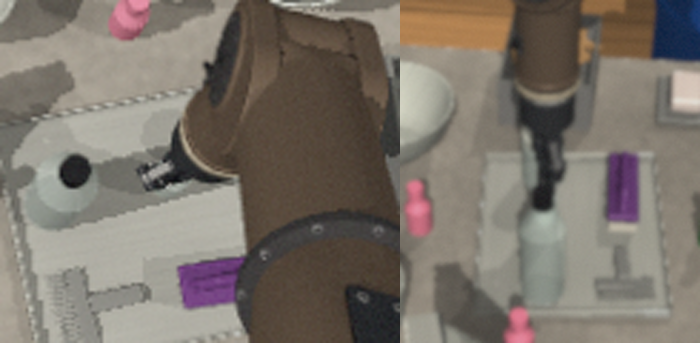

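Request:
carry_out(plan=[0, -0.7, 0, 0, 1, 0, -1, 0, 0, 1, 0, -1, 0, 0, 1, 0, -1, 0, 0, 1, 0, -1, 0, 0, 1, 0, -1, 0, 0, 1, 0, -1, 0, 0, 1, 0, -1, 0, 0, 1, 0, -1, 0, 0, 1, 0, -0.7, 0, 0, 1, 0, -0.4, 0, 0, 1, 0, 0, 0, 0, 1])

```text
t: 7.15
tcp_pos: [0.5698, -0.2789, 0.3299]
ee_rot: [-1.569, 0.002, -2.805]
force: [0.4, -0.1, -1.8]
grip_width: 0.0221
```

```bash
python3 st.py .5507 .2276 d
```

```text
7.15 [ 0.56978047 -0.27888724  0.3298858 ] [-1.56877795e+00  2.27316699e-03 -2.80486932e+00] [ 0.40084005 -0.09003351 -1.75870633] 0.02211735383416626 [ 0.44  0.4  -0.1   1.39  0.04  1.36 -0.9 ]
units x -5.973300491961358 z -19.373928497338518
[[370.59799656 179.47796106]]
[[258.42940944  79.05420745]]
```

View pics/side_d.png

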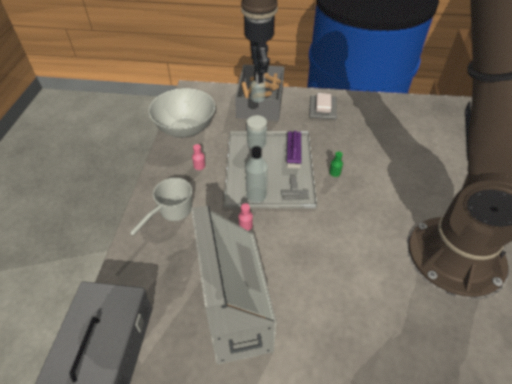

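The side view shows the bottle hanging upright in the fingers at about (258,92). Carrying it over to the box.

Request:
carry_out(plan=[-0.3, 0, -0.9, 0, 1, -0.3, 0, -1, 0, 1, -0.3, 0, -1, 0, 1, -0.3, 0, -1, 0, 1, -0.3, 0, -1, 0, 1, -0.3, 0, -1, 0, 1, -0.3, 0, -1, 0, 1, -0.3, 0, -1, 0, 1, -0.3, 0, -1, 0, 1, -0.3, 0, -1, 0, 1, -0.3, 0, -1, 0, 1, -0.3, 0, -1, 0, 1])

```text
t: 8.25
tcp_pos: [0.5546, 0.0329, 0.326]
ee_rot: [-1.571, -0.003, -2.805]
force: [-0.0, 1.0, -0.8]
grip_width: 0.0222
```

Request:
carry_out(plan=[-0.3, 0, -1, 0, 1, -0.3, 0, -1, 0, 1, -0.3, 0, -1, 0, 1, -0.3, 0, -1, 0, 1, -0.3, 0, -1, 0, 1, -0.3, 0, -1, 0, 1, -0.3, 0, -0.8, 0, 1, -0.27, 0, -0.7, 0, 1, 0, 0, 0, 0, 1, 0, 0, 0, 0, 1, 0, 0, 0, 0, 1])

```text
t: 9.17
tcp_pos: [0.5494, 0.2275, 0.3266]
ee_rot: [-1.57, -0.002, -2.805]
force: [0.8, -0.5, -0.7]
grip_width: 0.0225
```

```bash
python3 st.py .5507 .2276 e
```

```text
9.1667 [0.54938159 0.227453   0.32656159] [-1.56995609e+00 -2.45891628e-03 -2.80521130e+00] [ 0.79365029 -0.53392953 -0.72452875] 0.022461704502053252 [-0.26  0.35 -0.32  1.48  0.11  1.33 -1.82]
units x -0.05172156508792747 z 0.01185635201532299
[[160.26268534 204.82381919]]
[[240.51512342 231.67399982]]
```

View pics/side_e.png

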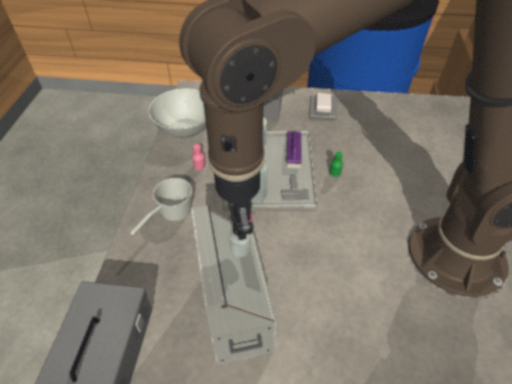

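View pics/top_e.png

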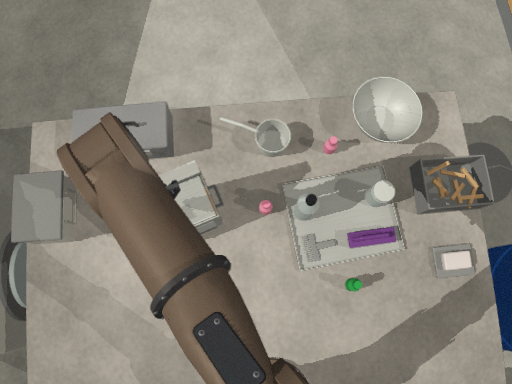

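```bash
python3 - <<'E'
from h import *
im=cv2.imread('pics/side_e.png')[150:300,180:290]
im=cv2.resize(im,None,fx=4,fy=4,interpolation=2)
tcp=ctrl.sense()['tcp_pos']
def px(p): return tuple(map(int,(proj('side',p)[0]-[180,150]+.5)*4))
for off,col in ((0,(0,0,255)),):
  a=tcp+[0,0,.030]; b=tcp-[0,0,.0555]
  cv2.line(im,px(a),px(b),col,1)
  for r_,z in ((.012,.0295),(.020,-.0105),(.020,-.0555)):
    pts=[px(tcp+[r_*np.cos(t),r_*np.sin(t),z]) for t in np.linspace(0,6.28,40)]
    cv2.polylines(im,[np.array(pts)],True,(0,255,0),1)
cv2.imwrite('pics/ce.png',im)
E
```

```text
(no output)
```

View pics/ce.png

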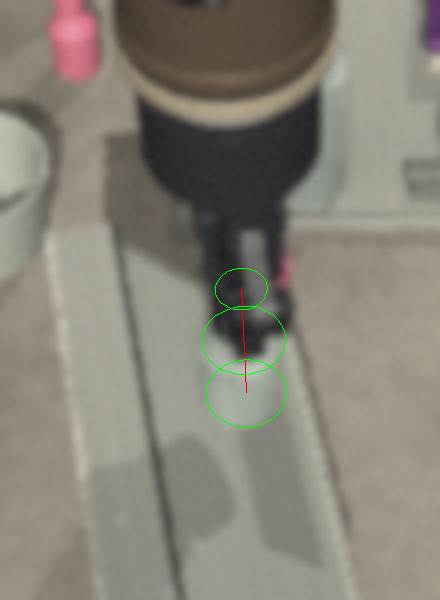

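The overlay shows the bottle on the tool axis: the predicted outline matches at about crop (245,390). Starting the descent into the flap.

Request:
carry_out(plan=[-0.04, 0.4, 0, 0, 1, 0, 0.4, 0, 0, 1, 0, 0.3, 0, 0, 1, 0, 0.3, 0, 0, 1, 0, 0.3, 0, 0, 1, 0, 0.3, 0, 0, 1, 0, 0.3, 0, 0, 1, 0, 0.3, 0, 0, 1, 0, 0, 0, 0, 1])

```text
t: 10.02
tcp_pos: [0.5497, 0.2284, 0.2611]
ee_rot: [-1.571, -0.003, -2.805]
force: [-1.5, -0.0, -1.2]
grip_width: 0.022
```

```bash
python3 st.py .5507 .2276 f; python3 - <<'E'
import cv2
cv2.imwrite('pics/cf.png',cv2.resize(cv2.imread('pics/side_f.png')[150:370,170:300],None,fx=2.7,fy=2.7,interpolation=2))
E
```

```text
10.0167 [0.54972115 0.22837169 0.26108465] [-1.57053182 -0.00286946 -2.80468501] [-1.48445404 -0.02237581 -1.19006526] 0.021984088649557913 [-0.26  0.39 -0.32  1.58  0.13  1.19 -1.83]
units x -0.026748860792391454 z 0.042075251202599084
[[165.71739562 209.62190313]]
[[241.22286995 251.31443961]]
```

View pics/cf.png

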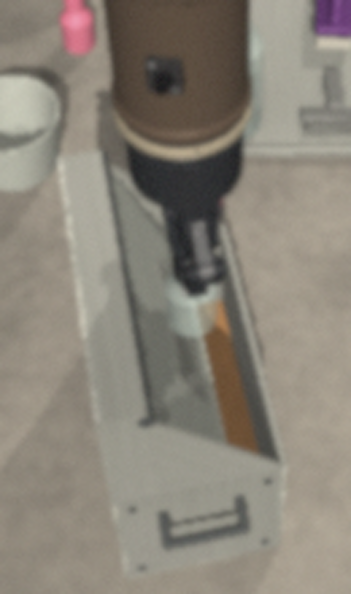

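The flap is opening under the foot, and the bottle sits at about crop (190,305) in the gap behind the lip. Continuing down.

Request:
carry_out(plan=[0, 0.3, 0, 0, 1, 0, 0.3, 0, 0, 1, 0, 0.3, 0, 0, 1, 0, 0.3, 0, 0, 1, 0, 0.3, 0, 0, 1, 0, 0.3, 0, 0, 1, 0, 0, 0, 0, 1])

```text
t: 10.7
tcp_pos: [0.5497, 0.2283, 0.2159]
ee_rot: [-1.57, -0.003, -2.805]
force: [-1.6, -0.6, -1.9]
grip_width: 0.0224
```

Request:
carry_out(plan=[0, 0.3, 0, 0, 1, 0, 0.3, 0, 0, 1, 0, 0.3, 0, 0, 1, 0, 0.3, 0, 0, 1, 0, 0.3, 0, 0, 1, 0, 0.2, 0, 0, 1, 0, 0, 0, 0, 1])

```text
t: 11.28
tcp_pos: [0.5498, 0.2283, 0.1739]
ee_rot: [-1.57, -0.003, -2.805]
force: [-2.3, -0.5, -2.4]
grip_width: 0.0222
```

```bash
python3 st.py .5507 .2276 g; python3 - <<'E'
import cv2
from h import *
p=[0.56686715,0.23295499,0.32205388]; d=ctrl.sense()['tcp_pos'][:2]-p[:2]
print('bin xy',d@[np.cos(p[2]),np.sin(p[2])],d@[-np.sin(p[2]),np.cos(p[2])])
cv2.imwrite('pics/cg.png',cv2.resize(cv2.imread('pics/side_g.png')[150:370,170:300],None,fx=2.7,fy=2.7,interpolation=2))
E
```

```text
11.2833 [0.54978308 0.22828315 0.17388892] [-1.57047687e+00 -2.60413356e-03 -2.80482931e+00] [-2.26666961 -0.49135895 -2.36264207] 0.022237453332000376 [-0.27  0.46 -0.31  1.7   0.16  1.01 -1.86]
units x -0.025586967819534977 z 0.03791044659943121
[[172.4787277 215.2411276]]
[[242.30376548 273.66978337]]
bin xy -0.01721019946295462 0.0010794781946271207
```

View pics/cg.png

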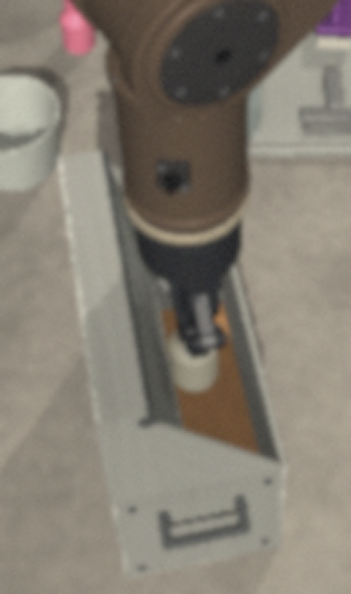

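The flap has swung right in and the bottle is inside, clear of the lip, with its foot at about crop (192,385). Brown cardboard shows below it. Going on slowly.

Request:
carry_out(plan=[0.03, 0.2, 0, 0, 1, 0, 0.2, 0, 0, 1, 0, 0.2, 0, 0, 1, 0, 0.2, 0, 0, 1, 0, 0.2, 0, 0, 1, 0, 0.2, 0, 0, 1, 0, 0, 0, 0, 1])

```text
t: 11.97
tcp_pos: [0.5492, 0.2281, 0.1441]
ee_rot: [-1.571, -0.002, -2.805]
force: [-2.1, 0.2, -3.7]
grip_width: 0.0222
```

Request:
carry_out(plan=[0, 0.2, 0, 0, 1, 0, 0.2, 0, 0, 1, 0, 0.2, 0, 0, 1, 0, 0.2, 0, 0, 1, 0, 0.2, 0, 0, 1, 0, 0.2, 0, 0, 1, 0, 0.1, 0, 0, 1, 0, 0, 0, 0, 1, 0, 0, 0, 0, 1])

```text
t: 12.72
tcp_pos: [0.5495, 0.2283, 0.1127]
ee_rot: [-1.571, -0.001, -2.805]
force: [-1.7, 0.1, -2.5]
grip_width: 0.0222
```

```bash
python3 st.py .5497 .2273 h; python3 - <<'E'
import cv2
cv2.imwrite('pics/ch.png',cv2.resize(cv2.imread('pics/side_h.png')[150:370,170:300],None,fx=2.7,fy=2.7,interpolation=2))
E
```

```text
12.7167 [0.54954195 0.22831248 0.11267208] [-1.57065601e+00 -1.03507541e-03 -2.80487885e+00] [-1.66232482  0.07590655 -2.52229534] 0.022230202825538274 [-0.28  0.53 -0.3   1.76  0.19  0.88 -1.89]
units x 0.007413229006737725 z 0.040313677466220436
[[176.60637136 218.78850609]]
[[243.09086259 287.57148814]]
```

View pics/ch.png

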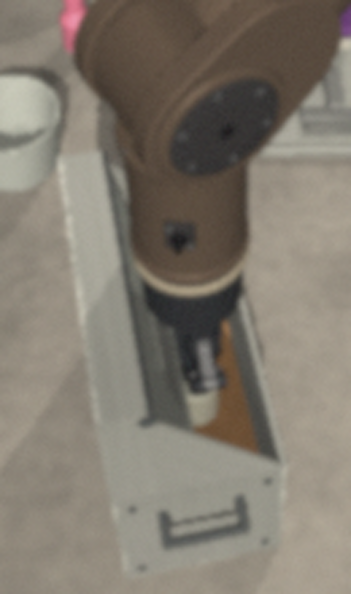

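```bash
python3 - <<'E'
from h import *
p=[0.56686715,0.23295499,0.32205388]
c,s=np.cos(p[2]),np.sin(p[2])
def w(q): q=np.array(q)/1000; return np.array([p[0]+c*q[0]-s*q[1],p[1]+s*q[0]+c*q[1],q[2]])
im=cv2.resize(cv2.imread('pics/side_h.png')[255:335,235:285],None,fx=7,fy=7,interpolation=2)
for z,col in ((8,(0,0,255)),(25,(0,255,0)),(42,(255,0,0))):
  q=(proj('side',np.array([w((-63.5,-112,z)),w((-63.5,112,z))]))-[235,255]+.5)*7
  cv2.line(im,tuple(map(int,q[0])),tuple(map(int,q[1])),col,1)
q=(proj('side',np.array([w((-62,-112,159)),w((-62,112,159))]))-[235,255]+.5)*7
cv2.line(im,tuple(map(int,q[0])),tuple(map(int,q[1])),(0,255,255),1)
cv2.imwrite('pics/ch2.png',im)
E
```

```text
(no output)
```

View pics/ch2.png

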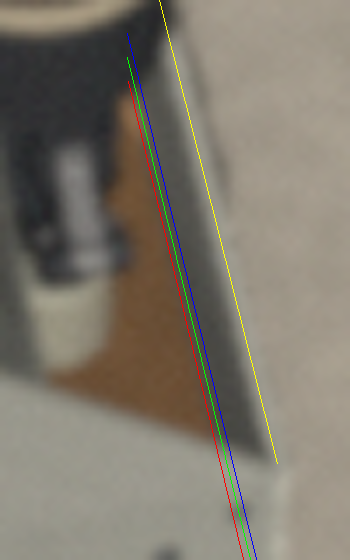

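Request:
carry_out(plan=[0, 0.1, 0, 0, 1, 0, 0.1, 0, 0, 1, 0, 0.1, 0, 0, 1, 0, 0.1, 0, 0, 1, 0, 0.1, 0, 0, 1, 0, 0, 0, 0, 1, 0, 0, 0, 0, 1])

```text
t: 13.4
tcp_pos: [0.5495, 0.2283, 0.1001]
ee_rot: [-1.571, -0.001, -2.805]
force: [-1.1, -1.2, -2.4]
grip_width: 0.0222
```

Request:
carry_out(plan=[0, 0.04, 0, 0, 1, 0, 0.04, 0, 0, 1, 0, 0, 0, 0, 1, 0, 0, 0, 0, 1])

```text
t: 13.73
tcp_pos: [0.55, 0.2285, 0.0986]
ee_rot: [-1.571, 0.0, -2.805]
force: [-1.3, -0.8, -0.5]
grip_width: 0.0219
```

Request:
carry_out(plan=[0, 0.04, 0, 0, 1, 0, 0, 0, 0, 1, 0, 0, 0, 0, 1])

```text
t: 13.98
tcp_pos: [0.55, 0.2285, 0.0976]
ee_rot: [-1.571, 0.0, -2.805]
force: [-0.4, 0.5, -0.1]
grip_width: 0.0222
```

Request:
carry_out(plan=[0, 0, 0, 0, 1])

```text
t: 14.07
tcp_pos: [0.5499, 0.2285, 0.0976]
ee_rot: [-1.571, 0.0, -2.805]
force: [-0.9, -1.0, -0.5]
grip_width: 0.0228
```

Request:
carry_out(plan=[0, 0.04, 0, 0, 1, 0, 0, 0, 0, 1, 0, 0, 0, 0, 1])

```text
t: 14.32
tcp_pos: [0.5497, 0.2284, 0.0964]
ee_rot: [-1.571, -0.0, -2.805]
force: [-1.2, 0.6, -1.4]
grip_width: 0.0223
```

Request:
carry_out(plan=[0, 0.04, 0, 0, 1, 0, 0, 0, 0, 1, 0, 0, 0, 0, 1])

```text
t: 14.57
tcp_pos: [0.5499, 0.2285, 0.0956]
ee_rot: [-1.571, 0.0, -2.805]
force: [-1.7, 0.1, 0.4]
grip_width: 0.022
```

Request:
carry_out(plan=[0, 0.04, 0, 0, 1, 0, 0.04, 0, 0, 1, 0, 0, 0, 0, 1, 0, 0, 0, 0, 1])

```text
t: 14.9
tcp_pos: [0.5502, 0.2286, 0.0944]
ee_rot: [-1.571, 0.001, -2.805]
force: [-3.3, -2.5, 9.1]
grip_width: 0.0224
```

```bash
python3 st.py .5497 .2273
```

```text
14.9 [0.55020889 0.22863402 0.0943875 ] [-1.57068718e+00  9.21649804e-04 -2.80491325e+00] [-3.25579137 -2.45159499  9.06501262] 0.022430642636606917 [-0.28  0.55 -0.29  1.78  0.2   0.84 -1.9 ]
units x 0.03684078859986253 z 0.04364028722234006
```

```bash
python3 - <<'E'
from h import *
cv2.imwrite('pics/side_i.png',ctrl.read_camera('side')[:,:,::-1])
s=ctrl.sense(); print(s['force'],s['wrist_torque'])
p=[0.56686715,0.23295499,0.32205388]
c,sn=np.cos(p[2]),np.sin(p[2])
M=np.array([[c,sn,0],[-sn,c,0],[0,0,1]]); print('bin frame',M@s['force'],M@s['wrist_torque'])
cv2.imwrite('pics/ci.png',cv2.resize(cv2.imread('pics/side_i.png')[215:340,215:295],None,fx=4.8,fy=4.8,interpolation=2))
E
```

```text
[-2.43302087 -1.67411499  9.37649925] [-0.31235792  0.73229613 -0.02378166]
bin frame [-2.83781614 -0.81795543  9.37649925] [-0.06451568  0.79351296 -0.02378166]
```

View pics/ci.png

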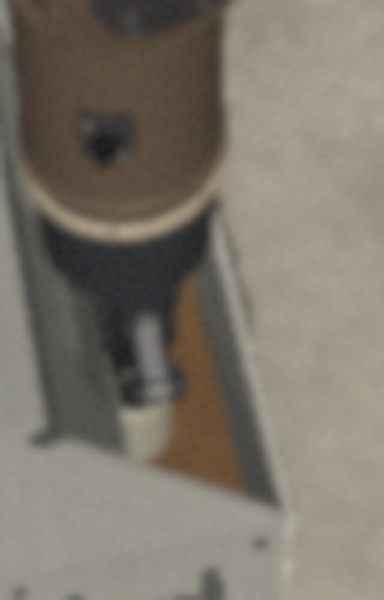

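Request:
carry_out(plan=[0, -0.1, 0, 0, 1, 0, 0, 0, 0, 1, 0, 0, 0, 0, 1, 0, 0, 0, 0, 1])

```text
t: 15.28
tcp_pos: [0.5498, 0.2284, 0.0958]
ee_rot: [-1.571, -0.0, -2.805]
force: [-0.2, -0.9, -0.5]
grip_width: 0.0222
```

```bash
cat > ft.py <<'E'
from h import *
s=ctrl.sense(); M=R.from_euler('z',-0.32205).as_matrix()
d=s['tcp_pos'][:2]-[0.56686715,0.23295499]
print(s['t'].__round__(2) if 0 else s['t'],'z',s['tcp_pos'][2],'binxy',(M[:2,:2]@d).round(4),'F',(M@s['force']).round(2),'T',(M@s['wrist_torque']).round(3),s['grip_width'])
E
python3 ft.py
```

```text
15.2833 z 0.09579884346491968 binxy [-0.0176  0.0011] F [-0.43 -0.76 -0.52] T [-0.01   0.237  0.008] 0.02217717955907259
```

Request:
carry_out(plan=[0, 0, 0, 0, 1])

```text
t: 15.37
tcp_pos: [0.5498, 0.2284, 0.0957]
ee_rot: [-1.571, -0.0, -2.805]
force: [-1.6, -0.1, 0.6]
grip_width: 0.0225
```

```bash
python3 ft.py
```

```text
15.3667 z 0.09572599934607093 binxy [-0.0177  0.0011] F [-1.54  0.42  0.58] T [-0.053  0.16  -0.032] 0.022471072367109143
```

The contact is most likely the cardboard: the gripper body is still about 8 mm above the lip, and the stiffness is about 8 N/mm. The foot is then at z of about 39 mm. I'll confirm with half-millimetre steps.

Request:
carry_out(plan=[0, 0.02, 0, 0, 1, 0, 0.02, 0, 0, 1, 0, 0, 0, 0, 1, 0, 0, 0, 0, 1])

```text
t: 15.7
tcp_pos: [0.5499, 0.2285, 0.0951]
ee_rot: [-1.571, -0.0, -2.805]
force: [-1.2, -0.9, 3.2]
grip_width: 0.0221
```

```bash
python3 ft.py
```

```text
15.7 z 0.09514560394003958 binxy [-0.0175  0.0011] F [-1.43 -0.47  3.23] T [-0.033  0.442 -0.019] 0.022088341069718655
```

Request:
carry_out(plan=[0, 0.02, 0, 0, 1, 0, 0, 0, 0, 1, 0, 0, 0, 0, 1])

```text
t: 15.95
tcp_pos: [0.55, 0.2285, 0.0948]
ee_rot: [-1.571, 0.0, -2.805]
force: [-2.8, -1.7, 5.8]
grip_width: 0.0224
```

```bash
python3 ft.py
```

```text
15.95 z 0.09480057193059309 binxy [-0.0175  0.0011] F [-3.19 -0.69  5.82] T [-0.067  0.582 -0.024] 0.022447832815283467
```

Force rises linearly at about 8 N/mm (0 N at 95.7 mm, 9.2 N at 94.4 mm), so this is the cardboard. I'll ease off half a millimetre and release gently.

Request:
carry_out(plan=[0, -0.02, 0, 0, 1, 0, 0, 0, 0, 1, 0, 0, 0, 0, 0.4, 0, 0, 0, 0, 0.35, 0, 0, 0, 0, 0.3, 0, 0, 0, 0, 0.2, 0, 0, 0, 0, 0.1, 0, 0, 0, 0, 0, 0, 0, 0, 0, -0.1, 0, 0, 0, 0, -0.2, 0, 0, 0, 0, -0.2, 0, 0, 0, 0, -0.2])

```text
t: 16.95
tcp_pos: [0.5497, 0.2285, 0.0949]
ee_rot: [-1.571, -0.0, -2.805]
force: [-2.1, 0.4, 0.1]
grip_width: 0.0512
```

```bash
python3 ft.py; python3 - <<'E'
from h import *
cv2.imwrite('pics/side_j.png',ctrl.read_camera('side')[:,:,::-1])
cv2.imwrite('pics/cj.png',cv2.resize(cv2.imread('pics/side_j.png')[215:340,215:295],None,fx=4.8,fy=4.8,interpolation=2))
E
```

```text
16.95 z 0.09494266895571958 binxy [-0.0177  0.0012] F [-1.9   1.02  0.08] T [ 0.111  0.368 -0.005] 0.051208921461541365
```

View pics/cj.png

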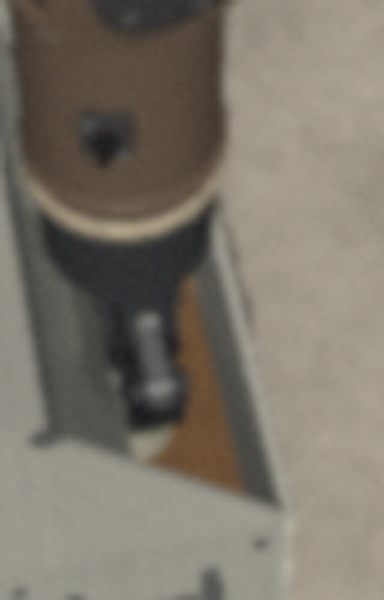

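The fingers are open and the bottle is still at about crop (150,440). Rising straight up.

Request:
carry_out(plan=[0, -0.1, 0, 0, -0.2, 0, -0.15, 0, 0, -0.2, 0, -0.2, 0, 0, -0.2, 0, -0.2, 0, 0, -0.2, 0, -0.2, 0, 0, -0.2, 0, -0.2, 0, 0, -0.2, 0, -0.2, 0, 0, -0.2, 0, -0.2, 0, 0, -0.2, 0, -0.2, 0, 0, -0.2, 0, -0.2, 0, 0, -0.2, 0, 0, 0, 0, -0.2])

```text
t: 17.92
tcp_pos: [0.5506, 0.2288, 0.1426]
ee_rot: [-1.571, 0.002, -2.805]
force: [-0.4, -0.0, 1.8]
grip_width: 0.0514
```

```bash
python3 ft.py; python3 - <<'E'
from h import *
cv2.imwrite('pics/side_k.png',ctrl.read_camera('side')[:,:,::-1])
cv2.imwrite('pics/ck.png',cv2.resize(cv2.imread('pics/side_k.png')[215:340,215:295],None,fx=4.8,fy=4.8,interpolation=2))
E
```

```text
17.9167 z 0.1425967280869826 binxy [-0.0168  0.0012] F [-0.39  0.1   1.8 ] T [-0.096  0.236 -0.056] 0.05143527921995205
```

View pics/ck.png

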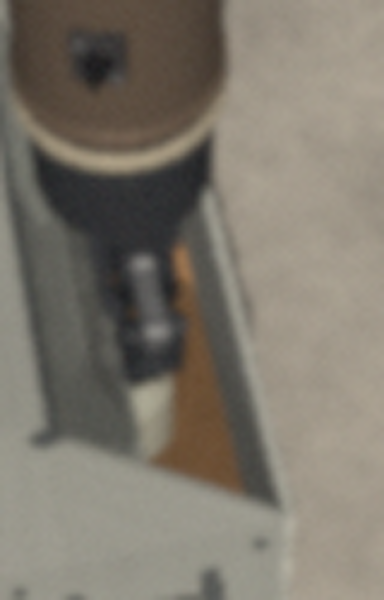

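The bottle stayed standing at about crop (150,430). Continuing up.

Request:
carry_out(plan=[0, -0.3, 0, 0, -0.2, 0, -0.3, 0, 0, -0.2, 0, -0.3, 0, 0, -0.2, 0, -0.3, 0, 0, -0.2, 0, -0.3, 0, 0, -0.2, 0, -0.3, 0, 0, -0.2, 0, -0.3, 0, 0, -0.2, 0, -0.3, 0, 0, -0.2, 0, -0.3, 0, 0, -0.2, 0, -0.3, 0, 0, -0.2, 0, -0.3, 0, 0, -0.2, 0, -0.3, 0, 0, -0.2])

```text
t: 18.97
tcp_pos: [0.5504, 0.2287, 0.2323]
ee_rot: [-1.571, 0.001, -2.805]
force: [0.8, -0.4, 0.2]
grip_width: 0.051
```

Request:
carry_out(plan=[0, -0.4, 0, 0, -0.2, 0, -0.5, 0, 0, -0.2, 0, -0.6, 0, 0, -0.2, 0, -0.7, 0, 0, -0.2, 0, -0.8, 0, 0, -0.2, 0, -0.8, 0, 0, -0.2, 0, -0.8, 0, 0, -0.2, 0, -0.5, 0, 0, -0.2, 0, 0, 0, 0, -0.2, 0, 0, 0, 0, -0.2])

```text
t: 19.8
tcp_pos: [0.5503, 0.2287, 0.3596]
ee_rot: [-1.571, 0.002, -2.805]
force: [0.6, 0.8, -0.5]
grip_width: 0.0513
```

```bash
python3 st.py .2 .2 l; python3 - <<'E'
import cv2
cv2.imwrite('pics/cl.png',cv2.resize(cv2.imread('pics/side_l.png')[150:370,150:320],None,fx=2.7,fy=2.7,interpolation=2))
E
```

```text
19.8 [0.55025695 0.2287309  0.3596024 ] [-1.57096763e+00  1.85266778e-03 -2.80490424e+00] [ 0.57627159  0.78878726 -0.50787191] 0.051267563898073666 [-0.26  0.34 -0.32  1.42  0.1   1.4  -1.81]
units x 13.603320268975697 z -3.5437700789342585
[[156.4576061 201.7597059]]
[[239.42756439 221.50995053]]
```

View pics/cl.png

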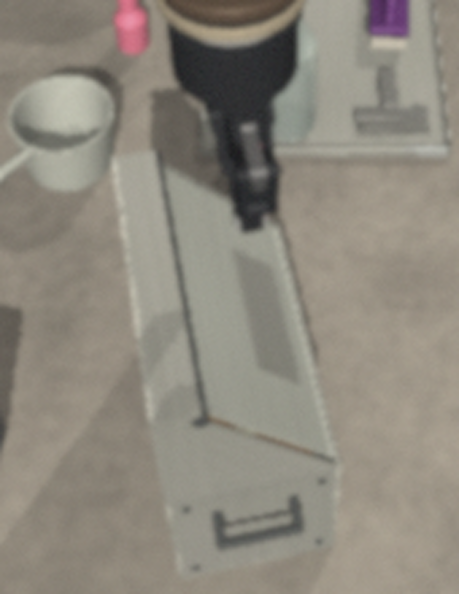

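The flap is shut and the bottle is out of the fingers. One last check that the other things are where they were.

```bash
python3 - <<'E'
import cv2
a=cv2.imread('pics/side1.png');b=cv2.imread('pics/side_l.png')
c=cv2.imread('pics/top_l.png'); cv2.imwrite('pics/fin.png',cv2.resize(cv2.hconcat([b,c]),(800,300),interpolation=3))
from h import *
for cam in('top','side'):
  ctrl.read_camera(cam)
  for l in ["tall_mid","jar_mid","brush_mid","scraper_mid","dipper_mid"]:
    print(cam,l,[(d["xy"],round(d["score"],2)) for d in ctrl.mark_of(cam,l)][:1])
E
```

```text
top tall_mid [([310.8, 203.5], 0.62)]
top jar_mid [([375.0, 192.8], 0.87)]
top brush_mid [([369.6, 237.2], 0.71)]
top scraper_mid []
top dipper_mid [([269.9, 136.8], 0.7)]
side tall_mid [([253.3, 168.0], 0.55)]
side jar_mid [([267.2, 166.4], 0.57)]
side brush_mid [([290.3, 150.2], 0.92)]
side scraper_mid [([294.1, 190.8], 0.81)]
side dipper_mid [([174.9, 197.0], 0.8)]
```

View pics/fin.png

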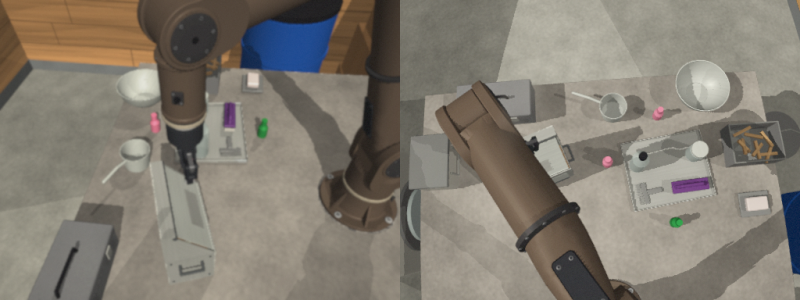

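Everything else is in place, the small bottle is gone from the tray, and the flap is shut.

```bash
python3 -c "
from bench import ctrl
print(ctrl.close_job())"
```

```text
the job is handed in; nothing more can be done
None
```

I gripped the clear bottle by its cap and pushed it foot first through the flap, about 18 mm in front of the box's centre. It stands on the cardboard, and I handed the job in at about 20 s.

- **Finding the cardboard:** I felt it with the foot at about 39–40 mm. The force rose steadily at about 8 N/mm to a peak reading of about 9 N. I eased off half a millimetre, released the bottle and came straight up.
- **Last checks:** The flap looks shut in the side view, and the fingers were open and clear of the box. After release, before the flap closed, the bottle was seen standing in place.
- **Not confirmed:** The bottle cannot be seen once the flap is shut, so its final stance is not directly checked.
- **Disagreements:**
  - My estimate of the cardboard height from the picture was about 8 mm, against 39–40 mm by touch. I trusted the touch, because the stiffness matched the cardboard and the estimate was only good to about 2 pixels.
  - In the final check the networks missed the scraper in the top view and misplaced the jar in the side view, where the arm and tall bottle partly hide it. Both looked unmoved in the pictures, and the other three things were detected within a few pixels of where they started.

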